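Match radius-gauge leaves to bicycle frame parts

ROBOT

A 6-joint arm with a two-finger parallel gripper is mounted at the origin on the work surface. World frame = base frame: x ahead of the robot, y to its left, z up, the work surface at z = 0. Lengths are in m, angles in degrees, forces in N, time in s.
With the tool pointing down it reaches from about 0.375 to 0.9 m from the base axis. Payload 3.1 kg.
Tool frame: the origin (TCP) lies at the very end of the fingers, on their centre line; the grasp point (between the pads) lies 19 mm behind it; z points along the fingers, y is the line along which they close (so a half turn about z gives the same grasp; the last joint's range is limited). The gripper opens to 87 mm and grips with 3 to 60 N. Pads are 19 mm wide; open, the fingers measure 117 mm over their backs; the gripper's body (75 mm by 190 mm) begins 51 mm behind the grasp point.
Start: joints at [58.986, 30.224, 82.088, -0, 67.689, -10.227], TCP at [0.222, 0.584, 0.223] pointing down, gripper open.
Joint ranges: [-176.69, 176.69], [-43.24, 126.21], [12.49, 139.97], [-82, 262], [0, 151.66], [-163.58, 163.58]. Speed limits (degrees/s): [159.86, 159.86, 180, 180, 180, 180].

INTERFACE

Orientations are given as a 3x3 rotation matrix whose columns are the frame's x, y, z axes.
In Python, from rig import * gives the robot as it stands.
- The arm moves only by the tool jog_arm, never from a script. Its arguments are lists of equal length, an entry for each row: "delta_pos": the shift along the world's x, y, z in cm, a list of three; "turn": the turn about the world's z in degrees; "grip": the closure, from 0 (fully open) to 1 (shut). In form: {"delta_pos": [[x, y, z], ...], "turn": [turn, ...], "grip": [grip, ...]}. A call has 1 to 12 rows; each row is the pose to reach, as a shift and turn from the pose commanded when the call began; what a row does not reach only later rows make up. A row lasts 1/8 s, in which the tool goes at most 62.5 mm and 10.7 degrees, less where a joint would pass 70% of its speed; a pose out of reach is approached as far as the arm can. A call with a gripper value outside its range is refused whole. The fingers move at their own pace and stop on an object; the grip force is fixed at half the most. Time passes only in rows, so rows that repeat a pose let the fingers close. It gives the time, the measured TCP pose, the force, the opening and the grip force at its end, in the units of the state.
- read_state(): the state, without advancing time (a new reading comes with each control period).
- capture(name): name is "scene" or "top" or "wrist"; returns a dict with "color" (420x560x3 uint8, blue, green, red), "fovy" (degrees; the focal length in pixels is half the picture's height over the tangent of half this angle, whatever the lens; pixels are square), "cx", "cy" (the principal point, pixels), "camera_from_world" (4x4, takes a point from world to camera coordinates). Camera axes: x right, y up, looking along -z (the intrinsics and any distortion apply to the point x, -y, -z); pixel columns grow to the right and rows downward; lengths in m; the calibration is good to about 2 mm. A picture is of the moment at which its call begins. There is no depth.
- hand_in(): hands the job in; it is judged then, once.
The state is a dict: "time_s": time; "joint_positions": joint angles; "qvel": joint speeds; "tau": joint torques, N m; "position": TCP position; "tcp_rot": TCP orientation; "force": force on the tool from outside, world axes, zero at the start; "moment": the same for the moment, N m; "opening": opening from 0.0 (shut) to 1.0 (fully open); "grasp_force": force on a finger pad.
Only numpy, scipy, OpenCV 4.12 (cv2) and the standard library are available. Lean on these libraries where they do the work, as an engineer would, in place of code of your own. Each camera call takes 0.05 s, during which the arm holds its last target. There are 200 camera calls.

TASK

Three fixed steel parts on the bench each have one curved edge to be gauged: the rounded corner of the forming block, the bare outside of the bottom-bracket shell and the hollow of the tube cradle. Of the four double-ended gauge leaves find the one whose end fits each edge without rocking, touch it gently to the edge and leave it lying flat on the bench, snug against the curve with no gap. Do not shift the leaf that fits nothing, nor anything else on the bench.

Things in the scene. Friction and masses are not known exactly. Their poses are not given: they have to be found in the camera images.
- leaf_a: loose flat aluminium gauge leaf 12 mm thick, about 0.16 kg. +x end: hollow arc of radius 16, 84 degrees, bottom at x=+26, centre x=+42, horns to x=+30. -x end: round nose disc of radius 22 centred x=-40. Upright grip fin at the origin, 30 long (x), 12 thick (y), from 12 to 50 above the underside: pinch it across y. Origin on the underside
- leaf_b: loose flat aluminium gauge leaf 12 mm thick, about 0.16 kg. +x end: hollow arc of radius 22, 84 degrees, bottom at x=+26, centre x=+48, horns to x=+32. -x end: round nose disc of radius 28 centred x=-40. Upright grip fin at the origin, 30 long (x), 12 thick (y), from 12 to 50 above the underside: pinch it across y. Origin on the underside
- leaf_c: loose flat aluminium gauge leaf 12 mm thick, about 0.16 kg. +x end: hollow arc of radius 28, 84 degrees, bottom at x=+26, centre x=+54, horns to x=+33. -x end: round nose disc of radius 16 centred x=-40. Upright grip fin at the origin, 30 long (x), 12 thick (y), from 12 to 50 above the underside: pinch it across y. Origin on the underside
- leaf_d: loose flat aluminium gauge leaf 12 mm thick, about 0.16 kg. +x end: hollow arc of radius 22, 84 degrees, bottom at x=+26, centre x=+48, horns to x=+32. -x end: round nose disc of radius 16 centred x=-40. Upright grip fin at the origin, 30 long (x), 12 thick (y), from 12 to 50 above the underside: pinch it across y. Origin on the underside. Fits none of the edges
- leaf_a_hollow (a point): centre of leaf_a's hollow arc (radius 16), at the underside; axes as the leaf
- leaf_b_nose (a point): centre of leaf_b's round nose (radius 28), at the underside; axes as the leaf
- leaf_c_hollow (a point): centre of leaf_c's hollow arc (radius 28), at the underside; axes as the leaf
- block: steel forming block fixed to the bench, 80 x 80 mm square, 30 tall (6 mm bolt head on top), one corner rounded to radius 16 over 90 degrees, the others sharp. Origin: centre of that corner's arc at bench level; -x points straight out of the rounded corner, +x along the diagonal into the block (far corner at x=+90)
- shell: bottom-bracket shell fixed to the bench: upright steel tube of outside radius 28 mm, 44 tall (6 mm bolt head on top), with two level tube stubs of 32 mm diameter leaving it 55 degrees either side of +x and reaching 80 mm from the axis. Origin: tube axis at bench level; its bare side faces -x
- saddle: steel tube cradle fixed to the bench: hollow arc of radius 28 mm, 110 degrees, 16 tall, opening to -x, arc bottom at x=+28, horns at x=+16..22, y=+-23..31. Behind it a mounting foot 30 tall (36 with bolts), 84 wide, to x=+85. Origin: arc centre at bench level
- socket: steel hex socket bit holder, 28 mm across, 38 mm tall, upright; origin under its centre. Bystander, loose
- cup: dark steel bearing ring, 34 mm across, 16 mm tall; origin under its centre. Bystander, loose
- tin: low green grease tin, 54 mm across, 34 mm tall; origin under its centre. Bystander, loose
- pedal: bicycle pedal, 70 x 50 mm and 26 mm tall, with a spindle stub; origin under its centre. Bystander, loose
- wrench: steel wrench lying flat at the left, pointing away from the robot; origin under the middle of its length. Bystander, loose
- oilcan: yellow oil bottle, 56 mm across, 160 mm tall; origin under its centre. Bystander, loose
- spray: blue spray can, 60 mm across, 180 mm tall; origin under its centre. Bystander, loose
Things that resemble listed ones, but are neither listed nor needed, are in the scene too. Leave any black or blue look-alike of the leaf_c alone. Leave any yellow look-alike of the leaf_b alone.

How it is judged (in metres and radians):
At the end, for the whole second after the job is handed in: leaf_a's hollow is on the block's corner, leaf_b's nose in the cradle's hollow, leaf_c's hollow on the shell: each arc centre within 2.5 mm (level) of its edge's arc centre, each leaf flat on the bench (within 4 mm, tilt under 0.06 rad) and at rest (under 10 mm/s, 0.1 rad/s) (horizontal distance between leaf_a_hollow and block below 0.0025 m and height (world z) of each of leaf_a, leaf_b, leaf_c below 0.004 m and angle between each of leaf_a, leaf_b, leaf_c's own z axis and vertical below 0.06 rad and linear speed of each of leaf_a, leaf_b, leaf_c below 0.01 m/s and angular speed of each of leaf_a, leaf_b, leaf_c below 0.1 rad/s and horizontal distance between leaf_b_nose and saddle below 0.0025 m and horizontal distance between leaf_c_hollow and shell below 0.0025 m); the robot touches nothing.
It fails at once if leaf_d, which fits nothing, is shifted by more than 25 mm (distance of leaf_d from where it was at the start of the episode above 0.025 m).
It fails at once if a loose bystander is shifted by more than 25 mm (distance of any of socket, cup, tin, pedal, wrench, oilcan, spray from where it was at the start of the episode above 0.025 m).
It fails at once if a leaf is rammed against its edge with more than 40 N (contact force between leaf_a and block above 40 N or contact force between leaf_b and saddle above 40 N or contact force between leaf_c and shell above 40 N).
It also fails if it takes over 72 s, if anything falls off the work surface, if the arm or the gripper's body presses on something with over 40 N, if the wrist force passes 120 N, or if a joint passes its speed limit or range.

## Working session

There is one attempt and no reset: what is moved stays moved. The work goes in short steps, Python scripts to look and compute and a tool call to move; the robot and the scene stay as the last step left them, time stands still between calls to the robot, and variables do not carry over. Pictures are saved under pics/ and viewed, at most 10 in all, crops included, and the job is handed in when it is done.

Besides the shell and the picture viewer there is one more tool, called after "Request:" as name(argument=value, ...) on one line, values as JSON. jog_arm: Moves the arm, as the interface text tells. Its arguments: {"type":"object","properties":{"delta_pos":{"type":"array"},"turn":{"type":"array"},"grip":{"type":"array"}},"required":["delta_pos","turn","grip"]}

```bash
mkdir -p pics; ls
cat > h.py <<'E'
from rig import *
import numpy as np, cv2
def snap(cam,fn):
    c=capture(cam); cv2.imwrite(f'pics/{fn}.png',c['color']); np.save(f'pics/{fn}.npy',c,allow_pickle=True); return c
def load(fn): return np.load(f'pics/{fn}.npy',allow_pickle=True).item()
def ray(c,u,v,z):
    f=c['color'].shape[0]/2/np.tan(np.radians(c['fovy'])/2)
    M=np.array(c['camera_from_world']);R=M[:3,:3];o=-R.T@M[:3,3]
    d=R.T@np.array([(u-c['cx'])/f,-(v-c['cy'])/f,-1.]); t=(z-o[2])/d[2]; return o+t*d
def proj(c,P):
    f=c['color'].shape[0]/2/np.tan(np.radians(c['fovy'])/2)
    M=np.array(c['camera_from_world']);p=M[:3,:3]@np.array(P)+M[:3,3]
    return np.array([c['cx']-f*p[0]/p[2], c['cy']+f*p[1]/p[2]])
E
python3 - <<'E'
from h import *
for n in ('top','scene','wrist'):
    c=snap(n,n+'0'); print(n,{k:v for k,v in c.items() if k!='color'})
t=load('top0')['color']; cv2.imwrite('pics/top0b.png',cv2.resize(t,(800,600),interpolation=cv2.INTER_CUBIC))
E
```

```text
pics
top {'fovy': 50.51736982091042, 'cx': 281.6653883096241, 'cy': 214.39468760035268, 'camera_from_world': array([[-1.11356916e-01, -9.93780360e-01, -4.82876155e-04,
         4.58453498e-02],
       [ 9.71840451e-01, -1.08999976e-01,  2.08914200e-01,
        -5.02471765e-01],
       [-2.07667463e-01,  2.27947625e-02,  9.77933854e-01,
        -1.22789145e+00],
       [ 0.00000000e+00,  0.00000000e+00,  0.00000000e+00,
         1.00000000e+00]])}
scene {'fovy': 49.417346885672565, 'cx': 275.7819411319392, 'cy': 211.21817434690345, 'camera_from_world': array([[-3.49593363e-01,  9.36900749e-01,  1.21113386e-03,
         1.85726976e-01],
       [-7.59396889e-01, -2.84116549e-01,  5.85315429e-01,
         3.65934918e-01],
       [ 5.48726567e-01,  2.03702658e-01,  8.10804774e-01,
        -1.61489318e+00],
       [ 0.00000000e+00,  0.00000000e+00,  0.00000000e+00,
         1.00000000e+00]])}
wrist {'fovy': 60.31067382426749, 'cx': 276.80461344873476, 'cy': 208.07313793826154, 'camera_from_world': array([[ 0.35411675,  0.93519955, -0.00176904, -0.62425497],
       [-0.89022502,  0.33650621, -0.30702277,  0.03702284],
       [-0.28653226,  0.11029674,  0.95170053, -0.39201312],
       [ 0.        ,  0.        ,  0.        ,  1.        ]])}
```

View pics/top0b.png

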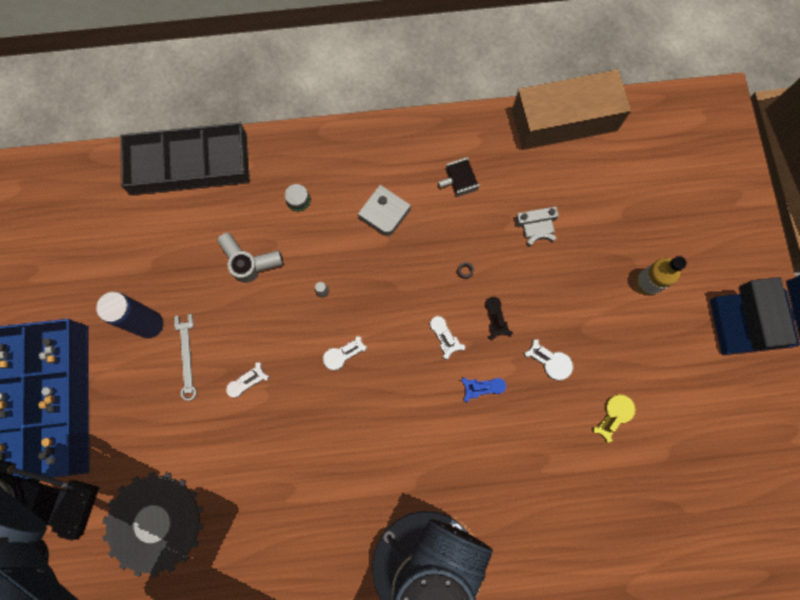

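View pics/scene0.png

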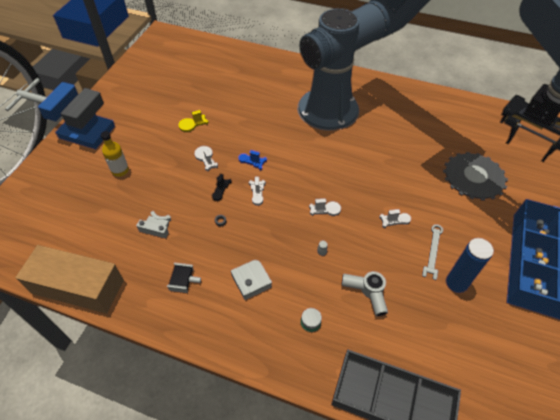

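The top view (800x600 scale) shows four silver leaves at (247,380), (345,353), (447,337) and (550,360). The one at 550 has the large nose, so it is leaf_b. The shell is at (241,263), the block at (384,210) and the cradle at (538,228). Next I'll measure them roughly.

Run:
```python
from h import *
c=load('top0'); im=c['color']; hsv=cv2.cvtColor(im,cv2.COLOR_BGR2HSV)
m=((hsv[...,1]<70)&(hsv[...,2]>120)).astype(np.uint8)
n,l,s,ct=cv2.connectedComponentsWithStats(m)
for i in range(1,n):
    if s[i,4]<60 or ct[i,1]<100 or ct[i,1]>330: continue
    ys,xs=np.nonzero(l==i)
    P=np.array([ray(c,x,y,.012)[:2] for x,y in zip(xs,ys)])
    mu=P.mean(0); w,V=np.linalg.eigh(np.cov(P.T)); a=V[:,1]
    t=(P-mu)@a; b=(P-mu)@V[:,0]
    # width profile along axis
    print(i,(ct[i]*800/560).round(),s[i,4],'mu',mu.round(4),'ax',np.degrees(np.arctan2(a[1],a[0])).round(1),'t',t.min().round(4),t.max().round(4),
     'widths -end/+end',np.ptp(b[t<t.min()+.04]).round(4),np.ptp(b[t>t.max()-.02]).round(4),np.ptp(b[t<t.min()+.02]).round(4),np.ptp(b[t>t.max()-.04]).round(4),'r',np.hypot(*mu).round(3))
```

```text
4 [296. 194.] 177 mu [0.7858 0.1904] ax 79.2 t -0.0226 0.0243 widths -end/+end 0.0462 0.0432 0.0462 0.0462 r 0.809
6 [384. 209.] 627 mu [0.7299 0.0047] ax 93.3 t -0.0545 0.0551 widths -end/+end 0.0758 0.0395 0.0427 0.079 r 0.73
7 [537. 214.] 154 mu [ 0.6811 -0.3216] ax 93.8 t -0.0427 0.0424 widths -end/+end 0.0222 0.0211 0.0216 0.0221 r 0.753
8 [539. 230.] 240 mu [ 0.6459 -0.3197] ax 95.0 t -0.03 0.0308 widths -end/+end 0.0445 0.0447 0.044 0.0447 r 0.721
9 [246. 255.] 418 mu [0.6604 0.3057] ax 62.9 t -0.0733 0.0704 widths -end/+end 0.0456 0.0345 0.0314 0.0522 r 0.728
14 [111. 306.] 354 mu [0.5814 0.591 ] ax -171.9 t -0.0314 0.0312 widths -end/+end 0.0614 0.0546 0.0543 0.0614 r 0.829
15 [185. 355.] 382 mu [0.4615 0.4416] ax -177.9 t -0.0847 0.0905 widths -end/+end 0.0362 0.0317 0.036 0.0317 r 0.639
16 [445. 336.] 299 mu [ 0.4406 -0.0913] ax -156.7 t -0.047 0.0406 widths -end/+end 0.0322 0.0502 0.0322 0.0502 r 0.45
17 [342. 354.] 334 mu [0.4282 0.1233] ax 113.3 t -0.0495 0.0422 widths -end/+end 0.0321 0.0426 0.0321 0.0452 r 0.446
18 [552. 361.] 431 mu [ 0.365  -0.3022] ax 48.9 t -0.0427 0.0557 widths -end/+end 0.0564 0.0409 0.0522 0.0409 r 0.474
21 [246. 381.] 287 mu [0.395  0.3221] ax 117.3 t -0.0432 0.0435 widths -end/+end 0.0404 0.0329 0.0404 0.0329 r 0.51
```

Run:
```python
from h import *
s=read_state(); print(s['position'],np.array(s['tcp_rot']).round(3),s['opening'],s['time_s'])
c=load('wrist0'); M=np.array(c['camera_from_world']);R=M[:3,:3];o=-R.T@M[:3,3]
T=np.array(s['tcp_rot']); print('cam in tool',T.T@(o-np.array(s['position'])),'\nview dir tool',T.T@(-R[2]),'right',T.T@R[0])
print('axis hits bench',ray(c,280,210,0), 'shell center guess 241,263:',ray(load('top0'),241*.7,263*.7,.044))
```

```text
[0.22148938 0.58385154 0.22177805] [[-0.935  0.355 -0.001]
 [ 0.355  0.935 -0.001]
 [ 0.    -0.002 -1.   ]] 0.9992834695285341 0.15
cam in tool [ 8.55565472e-02  1.46331381e-04 -1.61538309e-01] 
view dir tool [-3.07310712e-01  1.32266356e-04  9.51609221e-01] right [8.30216339e-04 9.99999647e-01 1.29116093e-04]
axis hits bench [0.26048232 0.57269132 0.        ] shell center guess 241,263: [0.6339959  0.30949758 0.044     ]
```

View pics/wrist0.png

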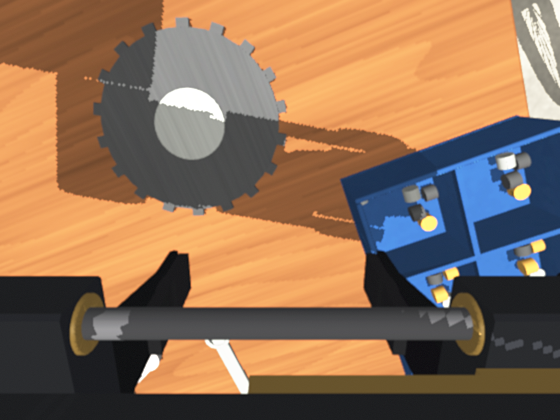

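Request:
jog_arm(delta_pos=[[41,-27.5,0],[41,-27.5,0],[41,-27.5,0],[41,-27.5,0],[41,-27.5,0],[41,-27.5,0],[41,-27.5,0],[41,-27.5,0],[41,-27.5,0],[41,-27.5,-6],[41,-27.5,-6],[41,-27.5,-6]], turn=[15,15,15,15,15,15,15,15,15,15,15,15], grip=[0,0,0,0,0,0,0,0,0,0,0,0])

```text
time_s: 1.65
position: [0.6316, 0.3102, 0.1635]
tcp_rot: [[-0.995, 0.1, 0.001], [0.1, 0.995, 0.0], [-0.0, 0.0, -1.0]]
force: [0.4, -0.2, 0.2]
opening: 0.998
grasp_force: 0.0
```

Run:
```python
from h import *
snap('wrist','w_shell'); s=read_state(); print(s['position'],np.degrees(np.arctan2(s['tcp_rot'][1][0],s['tcp_rot'][0][0])),s['force'],s['time_s'])
```

```text
[0.63248699 0.31043767 0.16472616] 174.27431191779164 [ 0.59789806 -0.22588961  0.40822042] 1.7
```

Request:
jog_arm(delta_pos=[[6,-31,0],[6,-31,0],[6,-31,0],[6,-31,0],[6,-31,0],[6,-31,0],[6,-31,0],[6,-31,0]], turn=[0,0,0,0,0,0,0,0], grip=[0,0,0,0,0,0,0,0])

```text
time_s: 2.7
position: [0.6918, 0.0013, 0.1636]
tcp_rot: [[-0.995, 0.099, 0.001], [0.099, 0.995, 0.0], [-0.001, 0.0, -1.0]]
force: [-0.3, 0.4, -0.1]
opening: 1.0
grasp_force: 0.0
```

Run:
```python
from h import *
snap('wrist','w_block'); s=read_state(); print(s['position'],np.degrees(np.arctan2(s['tcp_rot'][1][0],s['tcp_rot'][0][0])),s['force'],s['time_s'])
```

```text
[0.69167252 0.00137605 0.1632971 ] 174.35469760963355 [ 0.38200534 -0.40262562 -0.45011239] 2.75
```

Request:
jog_arm(delta_pos=[[-6,-32,0],[-6,-32,0],[-6,-32,0],[-6,-32,0],[-6,-32,0],[-6,-32,0],[-6,-32,0],[-6,-32,0]], turn=[0,0,0,0,0,0,0,0], grip=[0,0,0,0,0,0,0,0])

```text
time_s: 3.75
position: [0.6323, -0.3179, 0.1625]
tcp_rot: [[-0.995, 0.098, -0.001], [0.098, 0.995, 0.001], [0.001, 0.001, -1.0]]
force: [0.2, 0.7, -0.8]
opening: 1.001
grasp_force: 0.0
```

Run:
```python
from h import *
snap('wrist','w_saddle'); s=read_state(); print(s['position'],np.degrees(np.arctan2(s['tcp_rot'][1][0],s['tcp_rot'][0][0])),s['force'],s['time_s'])
ims=[load('w_'+k)['color'] for k in ('shell','block','saddle')]
g=np.hstack([i[:290,130:430] for i in ims]); cv2.imwrite('pics/tri.png',cv2.resize(g,(800,258)))
a=np.vstack([np.hstack([ims[0][:300,80:480],ims[1][:300,80:480]]),np.hstack([ims[2][:300,80:480],ims[2][:300,80:480]])]); cv2.imwrite('pics/quad.png',a)
```

```text
[ 0.63240747 -0.31788389  0.16252169] 174.3826903133788 [-0.13455337 -0.45140875  0.50888005] 3.8
```

View pics/quad.png

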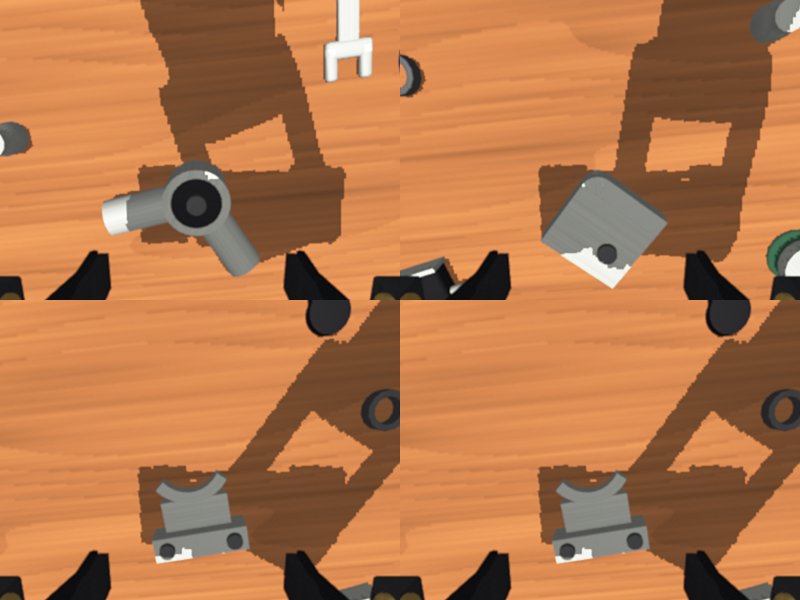

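Run:
```python
from h import *
out=[]
for k,(x,y) in dict(shell=(210,150),block=(215,158),saddle=(215,160)).items():
    i=load('w_'+k)['color'][y:y+100,x:x+133]; i=cv2.resize(i,(400,300),interpolation=cv2.INTER_NEAREST)
    out.append(cv2.convertScaleAbs(i,alpha=1.6)); 
sat=cv2.cvtColor(load('w_block')['color'],cv2.COLOR_BGR2HSV)[158:258,215:348,1]
out.append(cv2.cvtColor(cv2.resize(sat,(400,300)),cv2.COLOR_GRAY2BGR))
cv2.imwrite('pics/crop.png',np.vstack([np.hstack(out[:2]),np.hstack(out[2:])]))
for k,rows,cols in (('block',range(165,235,6),None),):
    g=cv2.cvtColor(load('w_'+k)['color'],cv2.COLOR_BGR2HSV)
    for r in (190,205): print(r,g[r,225:350:1,2].tolist())
g=cv2.cvtColor(load('w_shell')['color'],cv2.COLOR_BGR2HSV); print(g[205,225:330,2].tolist()); print(g[155:260,276,2].tolist())
```

```text
190 [110, 110, 111, 111, 110, 111, 110, 111, 111, 115, 118, 120, 121, 121, 121, 121, 121, 120, 122, 122, 122, 121, 122, 122, 122, 122, 123, 117, 102, 85, 79, 82, 97, 122, 137, 140, 140, 141, 140, 139, 140, 139, 138, 138, 136, 136, 138, 139, 140, 140, 138, 137, 138, 140, 140, 139, 139, 139, 139, 140, 140, 140, 140, 139, 140, 141, 140, 140, 141, 141, 141, 141, 141, 141, 142, 139, 129, 113, 98, 88, 83, 82, 82, 84, 82, 86, 94, 103, 110, 112, 113, 112, 112, 112, 112, 112, 111, 112, 111, 110, 111, 110, 111, 110, 109, 109, 109, 109, 109, 108, 108, 107, 108, 108, 107, 109, 108, 108, 109, 108, 108, 109, 109, 110, 110]
205 [119, 119, 119, 119, 118, 119, 119, 119, 119, 118, 119, 119, 119, 119, 119, 118, 114, 101, 86, 80, 84, 100, 122, 136, 142, 141, 141, 141, 140, 141, 140, 141, 139, 137, 137, 136, 136, 134, 134, 135, 136, 138, 139, 138, 139, 139, 138, 138, 139, 138, 138, 139, 139, 140, 140, 141, 139, 140, 140, 140, 140, 140, 141, 139, 139, 139, 139, 139, 139, 140, 140, 140, 139, 140, 140, 140, 140, 140, 140, 140, 140, 140, 140, 140, 140, 139, 139, 140, 140, 140, 141, 141, 141, 142, 142, 142, 1
[... 377 characters left out ...]
 65, 64, 64, 64, 65, 66, 62, 45, 29, 28, 29, 28, 28, 28, 27, 28, 28, 28, 28, 28, 25, 27, 69, 122, 142, 143, 143, 142, 141, 142, 139, 127, 115, 113, 114, 114, 114, 115, 114, 114, 114, 115, 115, 114, 115, 114, 115, 114, 115, 115, 115]
[120, 121, 123, 122, 117, 102, 86, 85, 86, 84, 85, 84, 84, 84, 95, 121, 141, 143, 142, 143, 142, 144, 142, 116, 65, 31, 27, 29, 30, 30, 29, 30, 29, 29, 28, 30, 29, 27, 27, 34, 40, 54, 64, 66, 65, 64, 65, 66, 66, 65, 65, 65, 66, 65, 64, 64, 65, 65, 64, 64, 52, 32, 25, 26, 26, 27, 27, 26, 27, 29, 25, 24, 56, 108, 138, 142, 140, 139, 140, 138, 131, 120, 122, 147, 172, 178, 174, 179, 205, 227, 228, 225, 222, 222, 223, 224, 225, 226, 226, 224, 223, 224, 226, 233, 237]
```

View pics/crop.png

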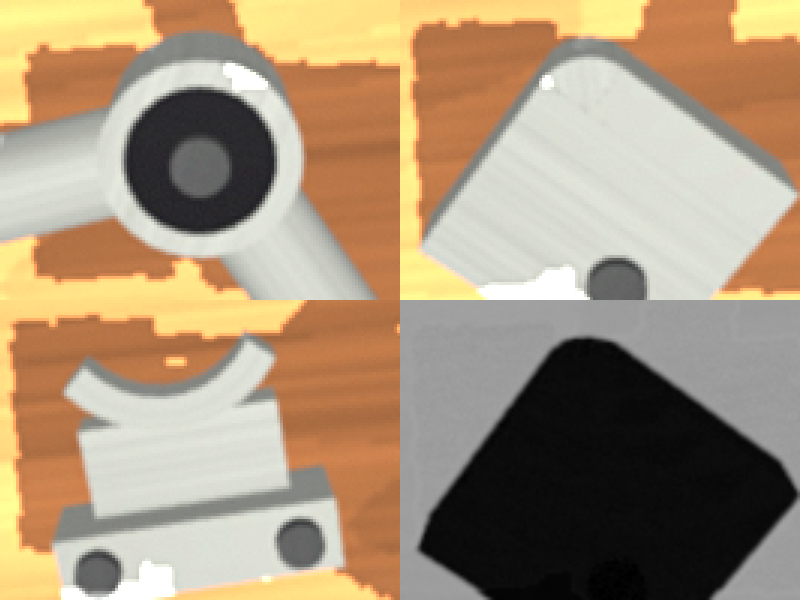

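The crops are clear: shell rim and bore, block with its rounded corner at the top towards the robot, and cradle arc opening upwards. Fitting the edges on their height planes now.

```bash
cat > fix.py <<'E'
from h import *
from scipy.optimize import least_squares
def W(c,pts,z): return np.array([ray(c,u,v,z)[:2] for u,v in pts])
def circ(P,R=None):
    m=P.mean(0)
    if R is None: s=least_squares(lambda q:np.hypot(*(P-q[:2]).T)-q[2],[*m,.03],loss='soft_l1',f_scale=.001)
    else: s=least_squares(lambda q:np.hypot(*(P-q[:2]).T)-R,m,loss='soft_l1',f_scale=.001)
    return s.x, np.sqrt(np.mean((np.hypot(*(P-s.x[:2]).T)-(R or s.x[-1]))**2))
def cross(v,i0,i1,th):  # first upward crossing walking i0->i1
    st=1 if i1>i0 else -1
    for i in range(i0,i1,st):
        if v[i]<th<=v[i+st]: return i+st*(th-v[i])/(v[i+st]-v[i])
E
python3 - <<'E'
from fix import *
c=load('w_shell'); V=cv2.cvtColor(c['color'],cv2.COLOR_BGR2HSV)[...,2].astype(float)
for th in (85,):
    p=[];q=[]
    for a in np.radians(np.arange(0,360,6)):
        r=np.arange(14,45,.25); u=276+r*np.cos(a); v=204+r*np.sin(a)
        s=cv2.remap(V.astype(np.float32),u[None].astype(np.float32),v[None].astype(np.float32),cv2.INTER_LINEAR)[0]
        i=np.argmax(s>th); p.append((u[i],v[i]))
        if np.sin(a)<-.3:
            j=i+12+np.argmax(s[i+12:]<112); q.append((u[j],v[j]))
    print('bore',circ(W(c,p,.044)),'rim',circ(W(c,q,.044)),circ(W(c,q,.044),.028))
    sc=circ(W(c,p,.044))[0][:2]
# stubs: bright axis lines - direction via points at radius 60..75mm at z=.022+.016?
hs=cv2.cvtColor(c['color'],cv2.COLOR_BGR2HSV); m=(hs[...,1]<60)
for zz in (.022,):
    al=np.arange(-180,180,1); hit=[]
    for a in al:
        P=[sc[0]+.065*np.cos(np.radians(a)),sc[1]+.065*np.sin(np.radians(a)),zz]; u,v=proj(c,P).round().astype(int); hit.append(bool(m[v,u]) if 0<=v<290 else False)
    print('stub angs',[int(x) for x in al[np.array(hit)]])
c=load('w_block'); hs=cv2.cvtColor(c['color'],cv2.COLOR_BGR2HSV); V=hs[...,2].astype(float)
L=[(cross(V[r],270,215,112),r) for r in range(0)]
def edge(r,x0,d):
    x=x0
    while V[r,x]>112: x+=d
    a,b=V[r,x],V[r,x-d]; return x-d*(112-a)/(b-a)
L=W(c,[(edge(r,272,-1),r) for r in range(190,232,2)],.03); Rr=W(c,[(edge(r,272+8,1),r) for r in range(190,218,2)],.03)
def line(P): m=P.mean(0);w,v=np.linalg.eigh(np.cov((P-m).T)); return m,v[:,1],np.sqrt(w[0])
C=np.array([.73,.0]); n=[];k=[]
for P in (L,Rr):
    m,d,e=line(P); nn=np.array([-d[1],d[0]]); nn*=np.sign(nn@(C-m)); n.append(nn);k.append(nn@m+.016); print('line rms',e,'normal',np.degrees(np.arctan2(nn[1],nn[0])))
bc=np.linalg.solve(n,k); ax=n[0]+n[1]; print('block centre',bc,'+x yaw',np.degrees(np.arctan2(ax[1],ax[0])))
A=[]
for u in range(266,286,2):
    r=200
    while V[r,u]>112: r-=1
    A.append((u,r+(112-V[r,u])/(V[r+1,u]-V[r,u])))
P=W(c,A,.03); print('arc dist',np.hypot(*(P-bc).T).round(4))
c=load('w_saddle'); V=cv2.cvtColor(c['color'],cv2.COLOR_BGR2HSV)[...,2].astype(float)
A=[]
for u in range(245,297,2):
    r0=180+int(10*(1-((u-271)/26)**2)); 
    A.append((u,next((r+(112-V[r,u])/(V[r+1,u]-V[r,u]) for r in range(165,200) if V[r,u]<112<=V[r+1,u]),np.nan)))
P=W(c,A,.016); P=P[~np.isnan(P[:,0])]; print('saddle',circ(P),circ(P,.028)); sc,_=circ(P,.028); print((np.hypot(*(P-sc).T)*1e3).round(1).tolist())
# saddle axis: bolts
B=[]
for (x,y) in ((98,570-300),(300,545-300)):
    m=np.zeros(V.shape,np.uint8); x0,y0=int(215+x/3),int(160+y/3); mm=(V<85).astype(np.uint8); sub=np.argwhere(mm[y0-9:y0+10,x0-9:x0+10]); ce=sub.mean(0)+[y0-9,x0-9]; B.append(ray(c,ce[1],ce[0],.036)[:2])
d=B[1]-B[0]; print('bolts',B,np.degrees(np.arctan2(d[1],d[0])))
for b in B: print(b-sc)
E
```

```text
bore (array([0.63322114, 0.30979241, 0.02087724]), np.float64(9.383171306621983e-05)) rim (array([0.63226053, 0.30976559, 0.02755237]), np.float64(0.0013735720996585047)) (array([0.63279871, 0.30976063]), np.float64(0.0014385817982967514))
stub angs [-95, -94, -93, -92, -91, -90, -89, -88, -87, -86, -85, -84, -83, -82, -81, -80, -79, -78, -77, -76, -75, -74, -73, -72, -71, -70, -69, -68, 15, 16, 17, 18, 19, 20, 21, 22, 23, 24, 25, 26, 27, 28, 29, 30, 31, 32, 33, 34, 35, 36, 37, 38, 39, 40, 41, 42]
line rms 4.858366765596888e-05 normal 48.24677678468414
line rms 4.6816650409072236e-05 normal -41.74102145645422
block centre [0.69030471 0.00224264] +x yaw 3.2528776641149513
arc dist [0.0161 0.0161 0.016  0.016  0.016  0.016  0.0161 0.0161 0.0161 0.016 ]
saddle (array([-208.37717592,    1.06214643,  208.99982472]), np.float64(0.003216482709803157)) (array([ 0.59202   , -0.31999136]), np.float64(0.003874094091866))
[26.6, 38.5, 33.2, 32.0, 31.1, 30.1, 29.4, 28.6, 27.8, 18.2, 26.9, 26.2, 26.3, 25.8, 25.9, 26.1, 26.5, 26.6, 27.2, 27.7, 28.2, 28.9, 29.7, 34.4, 33.6, 32.7]
bolts [array([ 0.67558816, -0.3476451 ]), array([ 0.6722552 , -0.28863394])] 93.23264451592176
[ 0.08356817 -0.02765374]
[0.0802352  0.03135742]
```

Run:
```python
from fix import *
c=load('w_saddle'); hs=cv2.cvtColor(c['color'],cv2.COLOR_BGR2HSV).astype(np.float32); V=hs[...,2];S=hs[...,1]
g=np.array([.603,-.322])
for it in range(3):
    P=[]
    for a in np.radians(3.2+np.arange(-48,49,4)):
        r=np.arange(.018,.036,.0002); uv=np.array([proj(c,[g[0]+x*np.cos(a),g[1]+x*np.sin(a),.016]) for x in r]).astype(np.float32)
        v=cv2.remap(V,uv[None,:,0],uv[None,:,1],1)[0]; s=cv2.remap(S,uv[None,:,0],uv[None,:,1],1)[0]
        ok=np.nonzero((s<60)&(v>112))[0]
        if len(ok): P.append(g+r[ok[0]]*np.array([np.cos(a),np.sin(a)]))
    P=np.array(P); g,e=circ(P,.028); print(g,e,circ(P),(np.hypot(*(P-g).T)*1e3).round(1).tolist())
```

```text
[ 0.60267749 -0.32359061] 9.861581402725652e-05 (array([ 0.60236738, -0.32362078,  0.02827874]), np.float64(9.310357702307836e-05)) [28.1, 28.0, 27.9, 28.1, 28.0, 28.1, 28.0, 28.1, 27.8, 27.9, 28.0, 27.9, 28.1, 28.0, 27.9, 28.0, 28.1, 28.2, 27.8, 28.1, 28.0, 27.9, 27.9, 28.2, 28.1]
[ 0.60266647 -0.32361641] 6.732732715019382e-05 (array([ 0.60242946, -0.32363007,  0.02821173]), np.float64(6.225079380739382e-05)) [28.0, 28.2, 28.0, 28.0, 28.0, 28.0, 28.0, 28.0, 28.0, 27.8, 28.0, 28.0, 28.0, 28.0, 28.0, 27.8, 28.0, 28.0, 28.0, 28.0, 28.0, 28.0, 28.0, 28.0, 28.0]
[ 0.60265799 -0.32356444] 7.593047365708323e-05 (array([ 0.60226468, -0.3235853 ,  0.02835149]), np.float64(6.317295024491209e-05)) [28.0, 28.0, 28.0, 28.0, 28.0, 28.0, 28.0, 28.0, 28.0, 27.8, 28.0, 28.0, 28.0, 28.0, 28.0, 27.8, 28.0, 28.0, 28.0, 28.0, 28.0, 28.0, 28.0, 28.2, 28.2]
```

Request:
jog_arm(delta_pos=[[-25,3.7,0],[-25,3.7,0],[-25,3.7,0],[-25,3.7,0],[-25,3.7,0],[-25,3.7,0],[-25,3.7,0],[-25,3.7,0],[-25,3.7,0],[-25,3.7,0],[-25,3.7,0],[-25,3.7,0]], turn=[-125,-125,-125,-125,-125,-125,-125,-125,-125,-125,-125,-125], grip=[0,0,0,0,0,0,0,0,0,0,0,0])

```text
time_s: 5.3
position: [0.3825, -0.2822, 0.1629]
tcp_rot: [[0.654, 0.756, 0.0], [0.756, -0.654, -0.0], [0.0, 0.0, -1.0]]
force: [-0.3, -0.3, 0.1]
opening: 1.002
grasp_force: 0.0
```

```bash
cat > leaf.py <<'E'
from fix import *
import sys
def leaf(fn,hol,nose,zs=.012,new=True):
    c=snap('wrist',fn) if new else load(fn); s=read_state(); p=np.array(s['position']); T=np.array(s['tcp_rot'])
    print('tcp',p.round(4),'yaw',np.degrees(np.arctan2(T[1,0],T[0,0])).round(2),'F',np.array(s['force']).round(1),'t',s['time_s'])
    hs=cv2.cvtColor(c['color'],cv2.COLOR_BGR2HSV); m=((hs[...,1]<60)&(hs[...,2]>75)).astype(np.uint8); m[285:]=0
    n,l,st,ct=cv2.connectedComponentsWithStats(m)
    for i in range(1,n):
        if st[i,4]>400: print(i,st[i].tolist(),'bench pos',ray(c,*ct[i],.012).round(3)[:2])
    return c,m,l
E
python3 - <<'E'
from leaf import *
c,m,l=leaf('w_b',22,28)
cv2.imwrite('pics/w_b_crop.png',cv2.resize(c['color'][60:340,130:430],(640,600)))
E
```

```text
tcp [ 0.3826 -0.2822  0.1629] yaw 49.0 F [-0.1 -0.2 -0.1] t 5.35
1 [128, 0, 60, 27, 558] bench pos [ 0.415 -0.118]
2 [510, 0, 50, 65, 1671] bench pos [ 0.628 -0.315]
4 [248, 158, 61, 105, 4391] bench pos [ 0.369 -0.3  ]
```

View pics/w_b_crop.png

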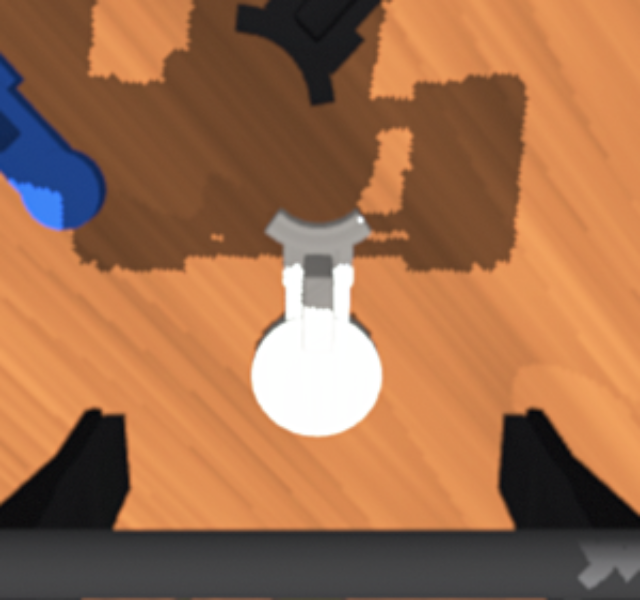

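```bash
cat >> leaf.py <<'E'
def nosefit(c,g,R,z,dirs,th=60):
    """radial outward scan from guess g to the sat edge, fit circle of radius R"""
    hs=cv2.cvtColor(c['color'],cv2.COLOR_BGR2HSV).astype(np.float32)
    for it in range(3):
        P=[]
        for a in np.radians(dirs):
            r=np.arange(R*.6,R*1.5,.0002); d=np.array([np.cos(a),np.sin(a)])
            uv=np.array([proj(c,[*(g+x*d),z]) for x in r]).astype(np.float32)
            s=cv2.remap(hs[...,1],uv[None,:,0],uv[None,:,1],1)[0]; k=np.nonzero(s>th)[0]
            if len(k) and k[0]>0: P.append(g+r[k[0]]*d)
        P=np.array(P); g,e=circ(P,R)
    return g,e,circ(P)[0]
def holfit(c,g,R,z,dirs,vth):
    """radial outward scan inside the hollow to first low-sat pixel brighter than vth"""
    hs=cv2.cvtColor(c['color'],cv2.COLOR_BGR2HSV).astype(np.float32)
    for it in range(3):
        P=[]
        for a in np.radians(dirs):
            r=np.arange(R*.5,R*1.35,.0002); d=np.array([np.cos(a),np.sin(a)])
            uv=np.array([proj(c,[*(g+x*d),z]) for x in r]).astype(np.float32)
            s=cv2.remap(hs[...,1],uv[None,:,0],uv[None,:,1],1)[0]; v=cv2.remap(hs[...,2],uv[None,:,0],uv[None,:,1],1)[0]
            k=np.nonzero((s<60)&(v>vth))[0]
            if len(k) and k[0]>0: P.append(g+r[k[0]]*d)
        P=np.array(P); g,e=circ(P,R)
    return g,e,circ(P)[0]
E
python3 - <<'E'
from leaf import *
c=load('w_b'); y=49
d=np.array([np.cos(np.radians(y)),np.sin(np.radians(y))]); o=np.array([.381,-.2835])
N=nosefit(c,o-.04*d,.028,.012,y+180+np.arange(-80,81,8)); print(N)
hs=cv2.cvtColor(c['color'],cv2.COLOR_BGR2HSV); print(hs[150:200,278,2].tolist(),hs[150:200,278,1].tolist())
for vth in (75,125): H=holfit(c,o+.048*d,.022,.012,y+180+np.arange(-36,37,6),vth); print(vth,H)
a=H[0]-N[0]; print('dist (88)',np.hypot(*a),'yaw',np.degrees(np.arctan2(a[1],a[0])),'origin',N[0]+a*40/88)
E
```

```text
(array([ 0.3550202 , -0.31515813]), np.float64(0.00019948708664567806), array([ 0.35543693, -0.3146762 ,  0.02850619]))
[114, 115, 115, 115, 114, 113, 113, 112, 112, 112, 113, 113, 114, 111, 103, 107, 137, 164, 170, 167, 163, 162, 162, 163, 165, 167, 169, 165, 142, 107, 99, 101, 101, 102, 103, 102, 103, 102, 110, 133, 156, 161, 160, 159, 159, 161, 161, 160, 160, 161] [157, 155, 157, 160, 157, 156, 156, 155, 155, 157, 156, 160, 157, 115, 52, 14, 13, 11, 14, 12, 14, 14, 14, 13, 12, 12, 14, 14, 14, 12, 10, 13, 10, 13, 15, 13, 15, 13, 12, 12, 13, 13, 13, 13, 14, 13, 14, 13, 13, 14]fix.py:5: RuntimeWarning: Mean of empty slice.
  m=P.mean(0)
  ret = ret.dtype.type(ret / rcount)
Traceback (most recent call last):
  File "leaf.py", line 34, in holfit
    P=np.array(P); g,e=circ(P,R)
                       ~~~~^^^^^
  File "fix.py", line 7, in circ
    else: s=least_squares(lambda q:np.hypot(*(P-q[:2]).T)-R,m,loss='soft_l1',f_scale=.001)
            ~~~~~~~~~~~~~^^^^^^^^^^^^^^^^^^^^^^^^^^^^^^^^^^^^^^^^^^^^^^^^^^^^^^^^^^^^^^^^^
ValueError: Initial guess is outside of provided bounds
```

```bash
sed -i 's/P=np.array(P); g,e=circ(P,R)\n    return g,e,circ(P)\[0\]/&/' leaf.py
python3 - <<'E'
from leaf import *
c=load('w_b'); y=49
d=np.array([np.cos(np.radians(y)),np.sin(np.radians(y))]); o=np.array([.3550,-.3151])+.04*d
print(o,proj(c,[*o,.012]),proj(c,[*(o+.026*d),.012]),proj(c,[*(o+.048*d),.012]),proj(c,[*(o-.04*d),.012]))
for y2 in (y,y+1):
  try: H=holfit(c,o+.048*d,.022,.012,y+180+np.arange(-36,37,6),135); print(H); a=H[0]-o+.04*d; print(np.hypot(*a),np.degrees(np.arctan2(a[1],a[0])))
  except Exception as e: print(e)
E
```

```text
[ 0.38124236 -0.28491162] [278.14179999 194.53196367] [278.26541978 165.92208819] [278.37498945 140.56389515] [277.9630415  235.90282939]
Initial guess is outside of provided bounds
Initial guess is outside of provided boundsfix.py:5: RuntimeWarning: Mean of empty slice.
  m=P.mean(0)
  ret = ret.dtype.type(ret / rcount)
```

```bash
sed -i 's/def circ(P,R=None):/def circ(P,R=None,m=None):/; s/^    m=P.mean(0)$/    m=P.mean(0) if m is None else m/' fix.py; sed -i 's/circ(P,R)/circ(P,R,g)/; s/circ(P)\[0\]/circ(P,None,g)[0]/' leaf.py
python3 - <<'E'
from leaf import *
c=load('w_b'); y=49
d=np.array([np.cos(np.radians(y)),np.sin(np.radians(y))]); o=np.array([.3550,-.3151])+.04*d
H=holfit(c,o+.048*d,.022,.012,y+180+np.arange(-36,37,6),135); print(H); a=H[0]-o+.04*d; print(np.hypot(*a),np.degrees(np.arctan2(a[1],a[0])))
E
```

```text
(array([ 0.41302706, -0.24922415]), np.float64(8.667058087201398e-05), array([ 0.41353186, -0.24863797,  0.02272092]))
0.0877881918786988 48.624633933662594
```

Request:
jog_arm(delta_pos=[[-0.1,-0.3,-5],[-0.1,-0.3,-10],[-0.1,-0.3,-13],[-0.1,-0.3,-14.6],[-0.1,-0.3,-14.6],[-0.1,-0.3,-14.6],[-0.1,-0.3,-14.6],[-0.1,-0.3,-14.6],[-0.1,-0.3,-14.6],[-0.1,-0.3,-14.6],[-0.1,-0.3,-14.6]], turn=[0,0,0,0,0,0,0,0,0,0,0], grip=[0,0,0,0,0.5,1,1,1,1,1,1])

```text
time_s: 6.72
position: [0.3807, -0.2867, 0.0166]
tcp_rot: [[0.653, 0.757, -0.0], [0.757, -0.653, 0.0], [0.0, -0.0, -1.0]]
force: [0.0, -0.6, 0.4]
opening: 0.287
grasp_force: 0.0
```

Request:
jog_arm(delta_pos=[[0,0,0],[0,0,0],[0,0,0],[0,0,0],[0,0,0]], turn=[0,0,0,0,0], grip=[1,1,1,1,1])

```text
time_s: 7.35
position: [0.3807, -0.2866, 0.0165]
tcp_rot: [[0.653, 0.757, -0.0], [0.757, -0.653, 0.0], [-0.0, -0.0, -1.0]]
force: [-0.4, 1.2, -0.1]
opening: 0.133
grasp_force: 30.0
```

Run:
```python
from h import *
s=load('scene0');t=load('top0')
print(ray(s,118,170,0),ray(t,648*.7,284*.7,0.02),ray(t,677*.7,264*.7,.155),ray(s,111,142,.155))
for c,h in ((t,'top'),(s,'scene')):
    hs=cv2.cvtColor(c['color'],cv2.COLOR_BGR2HSV); m=((hs[...,0]>18)&(hs[...,0]<32)&(hs[...,1]>150)&(hs[...,2]>110)).astype(np.uint8)
    n,l,st,ct=cv2.connectedComponentsWithStats(m); print(h,[(st[i].tolist(),ray(c,*ct[i],.1).round(3)) for i in range(1,n) if st[i,4]>60])
```

```text
[ 0.51216066 -0.53990538  0.        ] [ 0.5016081  -0.52491826  0.02      ] [ 0.50599732 -0.52932395  0.155     ] [ 0.52942257 -0.50226481  0.155     ]
top [([458, 181, 18, 18, 149], array([ 0.502, -0.527,  0.1  ])), ([416, 276, 29, 34, 455], array([ 0.244, -0.384,  0.1  ]))]
scene [([178, 110, 31, 21, 300], array([ 0.323, -0.36 ,  0.1  ])), ([102, 141, 19, 15, 181], array([ 0.514, -0.532,  0.1  ]))]
```

Request:
jog_arm(delta_pos=[[0,0,5],[3,-1,9],[15.2,-4.2,9],[15.2,-4.2,9],[15.2,-4.2,9],[15.2,-4.2,9],[15.2,-4.2,9],[15.2,-4.2,9],[15.2,-4.2,9],[15.2,-4.2,9],[15.2,-4.2,9],[15.2,-4.2,9]], turn=[0,10,20,30,40,51,61,72,83,93,103,114], grip=[1,1,1,1,1,1,1,1,1,1,1,1])

```text
time_s: 8.85
position: [0.5321, -0.328, 0.1057]
tcp_rot: [[-0.958, 0.287, -0.002], [0.287, 0.958, 0.002], [0.002, 0.001, -1.0]]
force: [-0.6, 0.2, -2.8]
opening: 0.135
grasp_force: 30.0
```

Request:
jog_arm(delta_pos=[[0,0,0],[0,0,0],[0,0,0],[0,0,0]], turn=[10,21,21,21], grip=[1,1,1,1])

```text
time_s: 9.35
position: [0.5324, -0.3284, 0.1061]
tcp_rot: [[-0.998, -0.066, -0.001], [-0.066, 0.998, 0.001], [0.001, 0.001, -1.0]]
force: [-0.4, -0.3, -2.1]
opening: 0.135
grasp_force: 30.0
```

Run:
```python
from leaf import *
c,m,l=leaf('w_bheld',22,28)
cv2.imwrite('pics/w_bheld_crop.png',cv2.resize(c['color'][0:420,80:480],(570,600)))
```

```text
tcp [ 0.5326 -0.3285  0.1063] yaw -176.17 F [-1.1 -0.6 -3.2] t 9.4
2 [0, 133, 23, 70, 1171] bench pos [ 0.513 -0.522]
3 [233, 198, 89, 87, 4272] bench pos [ 0.551 -0.326]
```

View pics/w_bheld_crop.png

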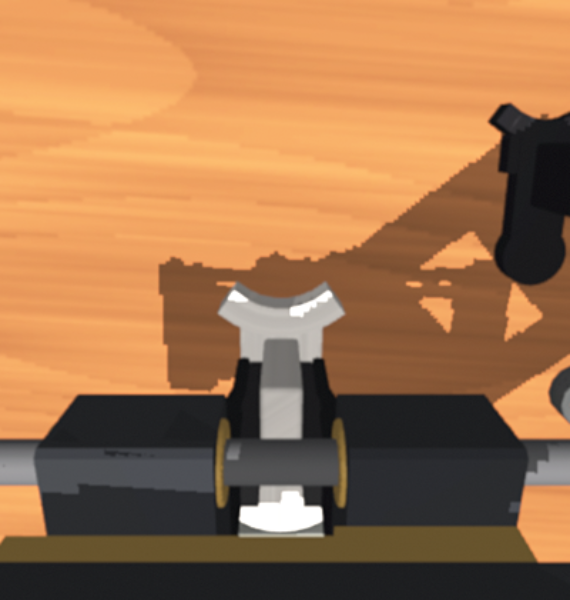

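```bash
cat > held.py <<'E'
from leaf import *
def held(fn,cx,R,sgn,dz=.0165,vth=140):
    """hollow fit of the held leaf. cx hollow centre x, sgn=+1 if tool x = leaf x"""
    c=load(fn); s=read_state(); p=np.array(s['position'])[:2]; z=s['position'][2]-dz+.012; T=np.array(s['tcp_rot']); y=np.degrees(np.arctan2(T[1,0],T[0,0])); d=T[:2,0]/np.hypot(*T[:2,0])
    H=holfit(c,p+cx*d,R,z,y+180+np.arange(-36,37,6),vth); r=H[0]-p; print(H,'tool-frame hollow centre x,y mm',(r@d*1e3).round(2),(r@[-d[1],d[0]]*1e3).round(2),'(nominal',cx*1e3,')')
E
python3 -c "
from held import *
for v in (100,120,130,140): held('w_bheld',.048,.022,1,vth=v)
g=cv2.cvtColor(load('w_bheld')['color'],cv2.COLOR_BGR2HSV); print(g[195:240,277,2].tolist())"
```

```text
(array([ 0.47888377, -0.33140862]), np.float64(0.0001324819417290081), array([ 0.48024012, -0.33131279,  0.02074173])) tool-frame hollow centre x,y mm 53.75 -0.66 (nominal 48.0 )
(array([ 0.47884218, -0.3312913 ]), np.float64(0.00012171908693996268), array([ 0.48018515, -0.33120534,  0.02075426])) tool-frame hollow centre x,y mm 53.78 -0.78 (nominal 48.0 )
(array([ 0.48126291, -0.33373805]), np.float64(0.0008432501905272572), array([ 0.48864981, -0.33304559,  0.01538191])) tool-frame hollow centre x,y mm 51.53 1.83 (nominal 48.0 )
(array([ 0.48165444, -0.33332516]), np.float64(0.0008765105749863866), array([ 0.48941138, -0.33279212,  0.0150144 ])) tool-frame hollow centre x,y mm 51.11 1.44 (nominal 48.0 )
[131, 132, 133, 133, 134, 133, 132, 131, 130, 132, 133, 134, 133, 129, 119, 117, 117, 117, 117, 118, 139, 173, 191, 195, 197, 197, 192, 188, 187, 186, 188, 188, 189, 189, 191, 194, 195, 195, 194, 194, 190, 173, 141, 118, 114]
```

```bash
python3 -c "
from held import *
c=load('w_bheld'); s=read_state(); p=np.array(s['position'])[:2]; z=s['position'][2]-.0165+.012; T=np.array(s['tcp_rot']);d=T[:2,0]/np.hypot(*T[:2,0])
for col,row in ((277,215.3),): print((ray(c,col,row,z)[:2]-p)@d)
for v in (150,160): 
  y=-176.17; H=holfit(c,p+.05*d,.022,z,y+180+np.arange(-20,21,4),v); r=H[0]-p; print(H,r@d,r@[-d[1],d[0]])
"
```

```text
0.02820297238521466
(array([ 0.48243796, -0.33215942]), np.float64(0.00025053863605246983), array([ 0.48820125, -0.33172455,  0.01640675])) 0.05025374755011111 0.00033084548338905976
(array([ 0.48257389, -0.33199474]), np.float64(0.00020234856840481183), array([ 0.48751501, -0.3317153 ,  0.01720297])) 0.05010710549826386 0.0001756283588988104
```

Request:
jog_arm(delta_pos=[[0,0.1,-5],[0,0.1,-8.8],[0,0.1,-8.8],[0.9,0.16,-8.8],[1.8,0.22,-8.8],[2.5,0.26,-8.8],[2.5,0.26,-8.8]], turn=[0,0,0,0,0,0,0], grip=[1,1,1,1,1,1,1])

```text
time_s: 10.28
position: [0.5589, -0.3262, 0.0192]
tcp_rot: [[-0.998, -0.07, 0.001], [-0.07, 0.998, -0.001], [-0.001, -0.001, -1.0]]
force: [0.3, -0.5, -2.2]
opening: 0.134
grasp_force: 30.0
```

Request:
jog_arm(delta_pos=[[0.1,0,-0.2],[0.2,0.01,-0.2],[0.3,0.02,-0.2],[0.4,0.03,-0.2],[0.4,0.03,-0.2]], turn=[0,0,0,0,0], grip=[1,1,1,1,1])

```text
time_s: 10.9
position: [0.5619, -0.3259, 0.0166]
tcp_rot: [[-0.998, -0.069, 0.0], [-0.069, 0.998, -0.0], [-0.0, -0.0, -1.0]]
force: [1.0, 0.9, -1.7]
opening: 0.133
grasp_force: 30.0
```

Request:
jog_arm(delta_pos=[[0.05,0,0.0],[0.1,0,0.0],[0.15,0,0.0],[0.2,0.01,0.0],[0.2,0.01,0.0]], turn=[0,0,0,0,0], grip=[1,1,1,1,1])

```text
time_s: 11.52
position: [0.5637, -0.3257, 0.0165]
tcp_rot: [[-0.998, -0.069, -0.0], [-0.069, 0.998, -0.0], [0.0, -0.0, -1.0]]
force: [0.2, 0.1, -2.4]
opening: 0.137
grasp_force: 30.0
```

Request:
jog_arm(delta_pos=[[0.05,0,0.0],[0.05,0,0.0],[0.1,0,0.0],[0.1,0,0.0]], turn=[0,0,0,0], grip=[1,1,1,1])

```text
time_s: 12.02
position: [0.564, -0.3258, 0.0165]
tcp_rot: [[-0.998, -0.069, -0.002], [-0.069, 0.998, 0.0], [0.002, 0.0, -1.0]]
force: [-3.8, -2.0, -0.9]
opening: 0.138
grasp_force: 30.0
```

Request:
jog_arm(delta_pos=[[0,-0.04,0.0],[0,-0.04,0],[0.05,-0.04,0.0],[0.05,-0.04,0.0]], turn=[0,0,0,0], grip=[1,1,1,1])

```text
time_s: 12.52
position: [0.5644, -0.3261, 0.0164]
tcp_rot: [[-0.998, -0.069, -0.002], [-0.069, 0.998, 0.0], [0.002, 0.0, -1.0]]
force: [-4.2, -2.4, -1.6]
opening: 0.135
grasp_force: 30.0
```

Request:
jog_arm(delta_pos=[[0,-0.06,0.0],[0,-0.06,0],[0.06,-0.06,0.0],[0.06,-0.06,0.0]], turn=[0,0,0,0], grip=[1,1,1,1])

```text
time_s: 13.02
position: [0.5646, -0.3264, 0.0164]
tcp_rot: [[-0.998, -0.07, -0.003], [-0.07, 0.998, 0.001], [0.003, 0.001, -1.0]]
force: [-6.4, -1.4, -0.1]
opening: 0.141
grasp_force: 30.0
```

Request:
jog_arm(delta_pos=[[0,-0.03,0.0],[0,-0.03,0],[-0.06,-0.03,0.0],[-0.06,-0.03,0.0]], turn=[0,0,0,0], grip=[1,1,1,1])

```text
time_s: 13.52
position: [0.5646, -0.3264, 0.0163]
tcp_rot: [[-0.998, -0.069, -0.002], [-0.069, 0.998, 0.001], [0.001, 0.001, -1.0]]
force: [-5.3, -0.1, -2.0]
opening: 0.137
grasp_force: 30.0
```

Request:
jog_arm(delta_pos=[[0,0,0],[0,0,0],[0,0,0],[0,0,0],[0,0,4],[0,0,10],[0,0,14.5],[1.5,0,14.5],[1.5,0,14.5],[1.5,0,14.5]], turn=[0,0,0,0,0,0,0,0,0,0], grip=[0.7,0.5,0.5,0.5,0,0,0,0,0,0])

```text
time_s: 14.78
position: [0.5791, -0.3259, 0.1592]
tcp_rot: [[-0.998, -0.069, -0.004], [-0.069, 0.998, 0.003], [0.003, 0.003, -1.0]]
force: [0.6, -0.1, 0.2]
opening: 0.981
grasp_force: 0.0
```

Run:
```python
from leaf import *
c,m,l=leaf('w_b2',22,28)
cv2.imwrite('pics/w_b2_crop.png',cv2.resize(c['color'][60:290,170:390],(574,600)))
```

```text
tcp [ 0.579  -0.326   0.1593] yaw -176.04 F [-0.5 -0.2 -0.1] t 14.825
1 [536, 0, 24, 98, 799] bench pos [ 0.43  -0.121]
2 [0, 53, 56, 80, 3389] bench pos [ 0.509 -0.535]
3 [233, 138, 89, 147, 7652] bench pos [ 0.607 -0.323]
```

View pics/w_b2_crop.png

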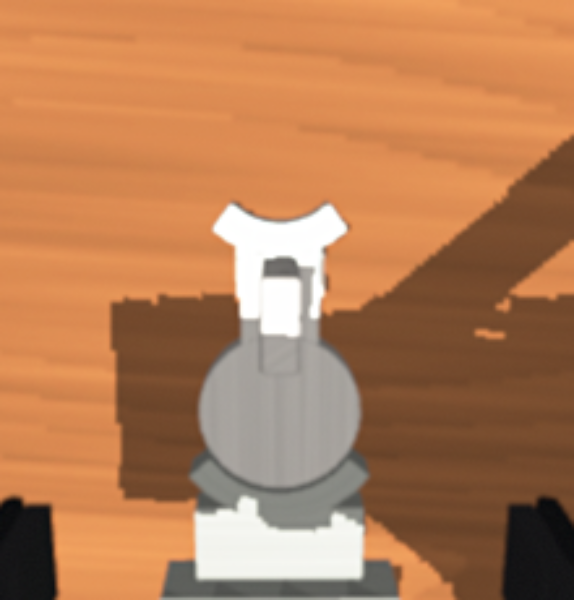

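The picture shows leaf_b's nose seated in the cradle with no visible gap. Next is leaf_a.

Request:
jog_arm(delta_pos=[[-14.3,43,0.4],[-14.3,43,0.4],[-14.3,43,0.4],[-14.3,43,0.4],[-14.3,43,0.4],[-14.3,43,0.4],[-14.3,43,0.4],[-14.3,43,0.4],[-14.3,43,0.4],[-14.3,43,0.4],[-14.3,43,0.4],[-14.3,43,0.4]], turn=[-70.5,-70.5,-70.5,-70.5,-70.5,-70.5,-70.5,-70.5,-70.5,-70.5,-70.5,-70.5], grip=[0,0,0,0,0,0,0,0,0,0,0,0])

```text
time_s: 16.32
position: [0.4377, 0.1021, 0.1654]
tcp_rot: [[-0.396, 0.918, 0.0], [0.918, 0.396, -0.0], [-0.0, -0.0, -1.0]]
force: [0.3, 0.3, 0.2]
opening: 1.002
grasp_force: 0.0
```

```bash
cat >> leaf.py <<'E'
def full(c,o,y,rn,rh,cx,vth=135):
    d=np.array([np.cos(np.radians(y)),np.sin(np.radians(y))])
    N=nosefit(c,o-.04*d,rn,.012,y+180+np.arange(-80,81,8)); H=holfit(c,o+cx*d,rh,.012,y+180+np.arange(-36,37,6),vth)
    a=H[0]-N[0]; print('N',N,'H',H,'dist',np.hypot(*a).round(4),'vs',.04+cx,'yaw',np.degrees(np.arctan2(a[1],a[0])).round(2),'origin',(N[0]+a/np.hypot(*a)*.04).round(4))
E
python3 - <<'E'
from leaf import *
c=load('w_b2'); y=183.9; d=np.array([np.cos(np.radians(y)),np.sin(np.radians(y))]); o=np.array([.5627,-.3264])
hs=cv2.cvtColor(c['color'],cv2.COLOR_BGR2HSV)
H=holfit(c,o+.048*d,.022,.012,y+180+np.arange(-30,31,6),150); print('b: H',H,'nose->',H[0]-.088*d)
print(nosefit(c,o-.04*d,.028,.012,y+np.r_[-125:-54:10,55:126:10]))
c,m,l=leaf('w_a',16,22)
full(c,np.array([.436,.1052]),-66.7,.022,.016,.042)
full(c,np.array([.436,.1052]),-66.7,.022,.016,.042,100)
E
```

```text
b: H (array([ 0.51411756, -0.32965032]), np.float64(5.2881874138638695e-05), array([ 0.51383464, -0.3296706 ,  0.02226921])) nose-> [ 0.60191378 -0.32366498]
(array([ 0.60266008, -0.32346005]), np.float64(0.0037730743987686105), array([ 0.60284729, -0.32345287,  0.02846891]))
tcp [0.4376 0.1022 0.1654] yaw 113.37 F [ 1.   0.1 -0.1] t 16.375
3 [252, 118, 51, 103, 3653] bench pos [0.428 0.124]
4 [413, 180, 45, 38, 1178] bench pos [0.572 0.152]
N (array([0.42061654, 0.14121488]), np.float64(0.0001206183971568892), array([0.42060789, 0.14123483, 0.02198284])) H (array([0.45465152, 0.06543839]), np.float64(0.0005911776752826476), array([0.45990552, 0.05335436, 0.02863395])) dist 0.0831 vs 0.082 yaw -65.81 origin [0.437  0.1047]
N (array([0.42061654, 0.14121488]), np.float64(0.0001206183971568892), array([0.42060789, 0.14123483, 0.02198284])) H (array([0.45465152, 0.06543839]), np.float64(0.0005911776752826476), array([0.45990552, 0.05335436, 0.02863395])) dist 0.0831 vs 0.082 yaw -65.81 origin [0.437  0.1047]
```

Request:
jog_arm(delta_pos=[[0,0.25,-5],[0,0.25,-10],[0,0.25,-13],[0,0.25,-14.8],[0,0.25,-14.8],[0,0.25,-14.8],[0,0.25,-14.8],[0,0.25,-14.8],[0,0.25,-14.8],[0,0.25,-14.8],[0,0.25,-14.8],[0,0.25,-14.8]], turn=[0.8,0.8,0.8,0.8,0.8,0.8,0.8,0.8,0.8,0.8,0.8,0.8], grip=[0,0,0.2,0.5,0.8,1,1,1,1,1,1,1])

```text
time_s: 17.88
position: [0.4373, 0.1055, 0.0177]
tcp_rot: [[-0.411, 0.912, 0.0], [0.912, 0.411, -0.0], [-0.0, 0.0, -1.0]]
force: [0.1, -0.0, 3.7]
opening: 0.133
grasp_force: 30.0
```

Request:
jog_arm(delta_pos=[[0,0,5],[5,-3,8],[10,-6,8],[15,-9,8],[19,-10.7,8],[19,-10.7,8],[19,-10.7,8],[19,-10.7,8],[19,-10.7,8],[19,-10.7,8]], turn=[0,10,20,30,40,50,60,69,69,69], grip=[1,1,1,1,1,1,1,1,1,1])

```text
time_s: 19.12
position: [0.6269, -0.0014, 0.0971]
tcp_rot: [[-0.999, -0.054, -0.001], [-0.054, 0.999, 0.0], [0.001, 0.0, -1.0]]
force: [0.0, 0.3, -1.4]
opening: 0.135
grasp_force: 30.0
```

Run:
```python
from leaf import *
c,m,l=leaf('w_aheld',16,22)
s=read_state(); p=np.array(s['position'])[:2]; T=np.array(s['tcp_rot']); d=T[:2,0]; z=s['position'][2]-.0177+.012
y=np.degrees(np.arctan2(d[1],d[0]))
N=nosefit(c,p+.04*d,.022,z,y+np.arange(-70,71,7)); r=N[0]-p; print(N,'nose tool x,y',r@d,r@[-d[1],d[0]])
```

```text
tcp [ 0.627  -0.0014  0.0972] yaw -176.85 F [-0.1  0.4 -1.8] t 19.175
1 [29, 110, 50, 50, 1004] bench pos [ 0.577 -0.154]
2 [477, 126, 74, 45, 2523] bench pos [0.569 0.157]
3 [231, 145, 92, 140, 8450] bench pos [ 0.619 -0.001]
(array([ 0.58707494, -0.00311712]), np.float64(0.0002721475349130176), array([ 0.58616684, -0.00317126,  0.02126955])) nose tool x,y 0.03993523619293923 -0.00048760572527696636
```

Request:
jog_arm(delta_pos=[[0,0.05,-5],[0,0.05,-7.8],[0,0.05,-7.8],[0.5,0.1,-7.8],[1.0,0.12,-7.8],[1.5,0.14,-7.8],[1.5,0.14,-7.8]], turn=[0,0,0,0,0,0,0], grip=[1,1,1,1,1,1,1])

```text
time_s: 20.05
position: [0.6432, -0.0002, 0.0201]
tcp_rot: [[-0.998, -0.057, 0.002], [-0.057, 0.998, -0.0], [-0.002, -0.0, -1.0]]
force: [-0.9, 0.5, -2.2]
opening: 0.134
grasp_force: 30.0
```

Request:
jog_arm(delta_pos=[[0.1,0,-0.15],[0.2,0.01,-0.15],[0.3,0.02,-0.15],[0.4,0.02,-0.15],[0.4,0.02,-0.15]], turn=[0,0,0,0,0], grip=[1,1,1,1,1])

```text
time_s: 20.68
position: [0.6464, 0.0001, 0.0181]
tcp_rot: [[-0.998, -0.057, 0.0], [-0.057, 0.998, -0.0], [-0.0, -0.0, -1.0]]
force: [-0.0, -1.4, -1.9]
opening: 0.138
grasp_force: 30.0
```

Request:
jog_arm(delta_pos=[[0.05,0,-0.05],[0.05,0,-0.05],[0.1,0,-0.05],[0.1,0,-0.05]], turn=[0,0,0,0], grip=[1,1,1,1])

```text
time_s: 21.18
position: [0.647, 0.0001, 0.0175]
tcp_rot: [[-0.998, -0.057, -0.001], [-0.057, 0.998, 0.0], [0.001, 0.0, -1.0]]
force: [-1.0, -0.1, -1.3]
opening: 0.135
grasp_force: 30.0
```

Request:
jog_arm(delta_pos=[[0.05,0,0],[0.05,0,0],[0.1,0,0],[0.1,0,0]], turn=[0,0,0,0], grip=[1,1,1,1])

```text
time_s: 21.68
position: [0.6472, 0.0001, 0.0174]
tcp_rot: [[-0.998, -0.057, -0.002], [-0.057, 0.998, 0.0], [0.002, 0.0, -1.0]]
force: [-4.5, -1.2, 0.5]
opening: 0.138
grasp_force: 30.0
```

Request:
jog_arm(delta_pos=[[0,-0.05,0],[0,-0.05,0],[0.05,-0.05,0],[0.05,-0.05,0]], turn=[0,0,0,0], grip=[1,1,1,1])

```text
time_s: 22.18
position: [0.6475, -0.0003, 0.0173]
tcp_rot: [[-0.998, -0.057, -0.003], [-0.057, 0.998, 0.0], [0.003, 0.0, -1.0]]
force: [-5.4, -0.4, 0.6]
opening: 0.14
grasp_force: 30.0
```

Request:
jog_arm(delta_pos=[[-0.03,0,0],[-0.03,0,0],[-0.03,0,0],[-0.03,0,0],[-0.03,0,0],[-0.03,0,4],[-0.03,0,10],[-0.03,0,14.5],[0,0,14.5],[0,0,14.5],[0,0,14.5]], turn=[0,0,0,0,0,0,0,0,0,0,0], grip=[1,0.8,0.6,0.5,0.5,0,0,0,0,0,0])

```text
time_s: 23.55
position: [0.6475, -0.0002, 0.1607]
tcp_rot: [[-0.998, -0.057, -0.004], [-0.057, 0.998, 0.001], [0.004, 0.001, -1.0]]
force: [0.1, 0.6, -0.0]
opening: 0.989
grasp_force: 0.0
```

Run:
```python
from leaf import *
c,m,l=leaf('w_a2',16,22)
y=3.2; d=np.array([np.cos(np.radians(y)),np.sin(np.radians(y))]); o=np.array([.6475,0])
N=nosefit(c,o-.04*d,.022,.012,y+180+np.arange(-80,81,8)); print(N,'hollow ->',N[0]+.082*d)
hs=cv2.cvtColor(c['color'],cv2.COLOR_BGR2HSV); u,v=proj(c,[*(o+.026*d),.012]); print(u,v,hs[int(v)-8:int(v)+20,int(u)].tolist())
cv2.imwrite('pics/w_a2_crop.png',cv2.resize(c['color'][60:290,170:390],(574,600)))
```

```text
tcp [ 6.476e-01 -2.000e-04  1.606e-01] yaw -176.74 F [ 0.2 -0.2 -1.2] t 23.6
1 [75, 80, 40, 42, 657] bench pos [ 0.577 -0.154]
2 [442, 95, 54, 34, 1476] bench pos [0.569 0.156]
3 [215, 123, 123, 162, 8947] bench pos [0.675 0.002]
4 [528, 188, 32, 38, 487] bench pos [0.645 0.248]
(array([ 0.60809443, -0.00186948]), np.float64(0.0001761976697009022), array([ 0.60861826, -0.00183446,  0.0224168 ])) hollow -> [0.68996657 0.00270788]
276.2895563076346 220.34064163524073 [[20, 14, 162], [17, 14, 162], [18, 16, 161], [13, 14, 161], [13, 14, 160], [17, 14, 159], [13, 14, 160], [13, 14, 160], [20, 15, 158], [17, 15, 157], [17, 15, 158], [17, 15, 153], [20, 12, 126], [40, 9, 88], [50, 10, 77], [50, 9, 84], [42, 12, 108], [40, 12, 132], [40, 11, 135], [40, 11, 134], [39, 13, 134], [39, 13, 134], [30, 10, 133], [35, 12, 133], [30, 12, 133], [35, 12, 133], [39, 13, 134], [36, 10, 133]]
```

View pics/w_a2_crop.png

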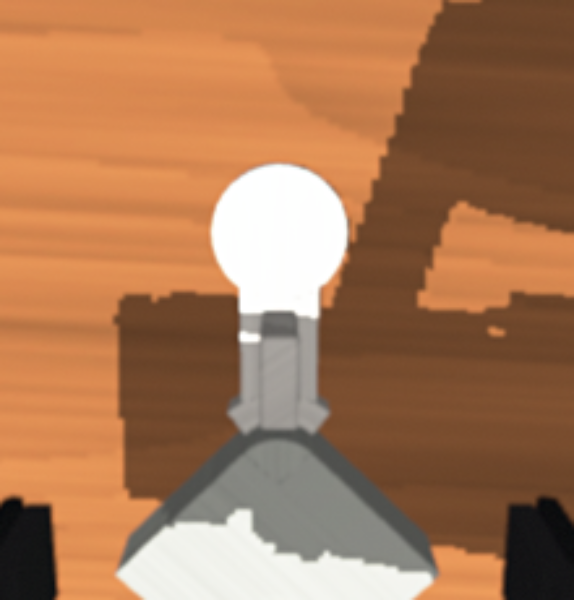

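The picture shows leaf_a's hollow snug on the block's rounded corner, with the fit about 0.6 mm out. Next is leaf_c.

Request:
jog_arm(delta_pos=[[-21.4,-9.4,0.3],[-21.4,-9.4,0.3],[-21.4,-9.4,0.3],[-21.4,-9.4,0.3],[-21.4,-9.4,0.3],[-21.4,-9.4,0.3],[-21.4,-9.4,0.3],[-21.4,-9.4,0.3],[-21.4,-9.4,0.3],[-21.4,-9.4,0.3],[-21.4,-9.4,0.3],[-21.4,-9.4,0.3]], turn=[-10,-20,-31,-41,-52,-62,-73,-84,-94,-105,-115,-126], grip=[0,0,0,0,0,0,0,0,0,0,0,0])

```text
time_s: 25.1
position: [0.4343, -0.0941, 0.1647]
tcp_rot: [[0.542, 0.84, -0.002], [0.84, -0.542, 0.001], [-0.0, -0.002, -1.0]]
force: [-0.9, 0.7, 0.1]
opening: 1.0
grasp_force: 0.0
```

Request:
jog_arm(delta_pos=[[0,0,0],[0,0,0],[0,0,0],[0,0,0],[0,0,0],[0,0,0]], turn=[-10,-20,-30,-34,-34,-34], grip=[0,0,0,0,0,0])

```text
time_s: 25.85
position: [0.4345, -0.0943, 0.1651]
tcp_rot: [[0.917, 0.4, -0.001], [0.4, -0.917, 0.001], [-0.001, -0.001, -1.0]]
force: [0.3, 0.1, -0.4]
opening: 1.001
grasp_force: 0.0
```

Run:
```python
from leaf import *
c,m,l=leaf('w_c',28,16)
for v in (100,135): full(c,np.array([.433,-.0946]),-156.7,.016,.028,.054,v)
hs=cv2.cvtColor(c['color'],cv2.COLOR_BGR2HSV); k=((hs[...,2]<60)&(hs[...,1]<90)).astype(np.uint8); k[250:]=0
n,l,st,ct=cv2.connectedComponentsWithStats(k)
p=read_state()['position'];T=np.array(read_state()['tcp_rot'])
for i in range(1,n):
    if st[i,4]>150:
        ys,xs=np.nonzero(l==i); Q=np.array([ray(c,x,y,.012) for x,y in zip(xs,ys)])-p; q=Q@T; print(st[i].tolist(),'tool x',q[:,0].min().round(3),q[:,0].max().round(3),'y',q[:,1].min().round(3),q[:,1].max().round(3))
cv2.imwrite('pics/w_c_crop.png',cv2.resize(c['color'][20:320,120:440],(640,600)))
```

```text
tcp [ 0.4346 -0.0943  0.1652] yaw 23.56 F [-0.7  0.2  0. ] t 25.9
1 [396, 40, 41, 44, 728] bench pos [ 0.578 -0.153]
2 [251, 129, 56, 99, 3377] bench pos [ 0.443 -0.092]
3 [533, 149, 27, 43, 608] bench pos [ 0.544 -0.31 ]
N (array([ 0.4703974, -0.0798868]), np.float64(0.00013674501869506987), array([ 0.47068225, -0.07976246,  0.01575567])) H (array([ 0.38247027, -0.11730575]), np.float64(0.0010889984977491011), array([ 0.36402381, -0.12511187,  0.04693333])) dist 0.0956 vs 0.094 yaw -156.95 origin [ 0.4336 -0.0956]
N (array([ 0.4703974, -0.0798868]), np.float64(0.00013674501869506987), array([ 0.47068225, -0.07976246,  0.01575567])) H (array([ 0.38247027, -0.11730575]), np.float64(0.0010889984977491011), array([ 0.36402381, -0.12511187,  0.04693333])) dist 0.0956 vs 0.094 yaw -156.95 origin [ 0.4336 -0.0956]
[361, 154, 72, 95, 3302] tool x -0.056 0.033 y 0.078 0.137
```

Request:
jog_arm(delta_pos=[[-0.1,-0.13,-5],[-0.1,-0.13,-10],[-0.1,-0.13,-13],[-0.1,-0.13,-14.8],[-0.1,-0.13,-14.8],[-0.1,-0.13,-14.8],[-0.1,-0.13,-14.8],[-0.1,-0.13,-14.8],[-0.1,-0.13,-14.8],[-0.1,-0.13,-14.8],[-0.1,-0.13,-14.8],[-0.1,-0.13,-14.8]], turn=[-0.5,-0.5,-0.5,-0.5,-0.5,-0.5,-0.5,-0.5,-0.5,-0.5,-0.5,-0.5], grip=[0,0,0.2,0.5,0.8,1,1,1,1,1,1,1])

```text
time_s: 27.4
position: [0.4339, -0.0958, 0.0177]
tcp_rot: [[0.92, 0.391, 0.0], [0.391, -0.92, -0.0], [0.0, 0.0, -1.0]]
force: [-0.3, 0.7, 2.4]
opening: 0.134
grasp_force: 30.0
```

Run:
```python
from h import *
t=load('top0'); s=load('scene0'); print(ray(t,111*.7,306*.7,.18),ray(s,480,247,.18),ray(t,150*.7,325*.7,0))
```

```text
[0.53683058 0.51690616 0.18      ] [0.53899552 0.51305116 0.18      ] [0.53472786 0.51629266 0.        ]
```

Request:
jog_arm(delta_pos=[[0,0,5],[0,5,8],[2,10,8],[4,16,8],[6,22,8],[8,28,8],[10,34,8],[12.4,40,8],[12.4,44.3,8],[12.4,44.3,8],[12.4,44.3,8],[12.4,44.3,8]], turn=[0,10,20,31,41,52,62,73,84,94,105,115], grip=[1,1,1,1,1,1,1,1,1,1,1,1])

```text
time_s: 28.9
position: [0.5566, 0.3473, 0.0964]
tcp_rot: [[-0.748, 0.664, -0.002], [0.664, 0.748, -0.001], [0.001, -0.002, -1.0]]
force: [0.3, -0.9, -2.2]
opening: 0.131
grasp_force: 30.0
```

Request:
jog_arm(delta_pos=[[0,0,0],[0,0,0],[0,0,0]], turn=[10,15,15], grip=[1,1,1])

```text
time_s: 29.28
position: [0.5569, 0.347, 0.0966]
tcp_rot: [[-0.891, 0.455, -0.002], [0.455, 0.891, -0.001], [0.001, -0.002, -1.0]]
force: [0.9, -0.2, -1.7]
opening: 0.135
grasp_force: 30.0
```

Run:
```python
from leaf import *
c,m,l=leaf('w_cheld',16,22)
s=read_state(); p=np.array(s['position'])[:2]; T=np.array(s['tcp_rot']); d=T[:2,0]; z=s['position'][2]-.0177+.012
y=np.degrees(np.arctan2(d[1],d[0]))
N=nosefit(c,p+.04*d,.016,z,y+np.arange(-70,71,7)); r=N[0]-p; print(N,'nose tool x,y',r@d,r@[-d[1],d[0]])
sh=np.array([.6332,.3098]); tgt=sh+.0542*d; print('target tcp',tgt,'delta cm',(tgt-p)*100,'back-off 1cm dir',d)
```

```text
tcp [0.5571 0.3471 0.0968] yaw 152.92 F [-0.7 -0.2 -1.7] t 29.325
1 [59, 0, 103, 89, 5623] bench pos [0.403 0.307]
2 [320, 0, 103, 155, 5056] bench pos [0.499 0.443]
52 [244, 155, 67, 130, 6235] bench pos [0.556 0.348]
(array([0.52024702, 0.3660084 ]), np.float64(0.00026062903819612255), array([0.5193594 , 0.36646632, 0.01519669])) nose tool x,y 0.041444990686729605 -9.6016434254476e-05
target tcp [0.58494009 0.33447018] delta cm [ 2.78339353 -1.2588218 ] back-off 1cm dir [-0.89040417  0.45516931]
```

Request:
jog_arm(delta_pos=[[0,0,-5],[0,0,-7.8],[0,0,-7.8],[0.6,-0.3,-7.8],[1.2,-0.6,-7.8],[1.7,-0.85,-7.8],[2.1,-1.0,-7.8],[2.1,-1.0,-7.8]], turn=[0,0,0,0,0,0,0,0], grip=[1,1,1,1,1,1,1,1])

```text
time_s: 30.32
position: [0.5793, 0.3371, 0.0198]
tcp_rot: [[-0.891, 0.454, 0.001], [0.454, 0.891, 0.0], [-0.0, 0.0, -1.0]]
force: [0.3, -0.0, -1.0]
opening: 0.132
grasp_force: 30.0
```

Request:
jog_arm(delta_pos=[[0.1,-0.04,-0.1],[0.2,-0.09,-0.2],[0.34,-0.15,-0.2],[0.34,-0.15,-0.2]], turn=[0,0,0,0], grip=[1,1,1,1])

```text
time_s: 30.82
position: [0.5823, 0.3358, 0.0175]
tcp_rot: [[-0.891, 0.454, 0.0], [0.454, 0.891, -0.0], [-0.0, 0.0, -1.0]]
force: [1.1, -0.1, -1.6]
opening: 0.137
grasp_force: 30.0
```

Request:
jog_arm(delta_pos=[[0.05,-0.02,0],[0.05,-0.02,0],[0.09,-0.05,0],[0.09,-0.05,0]], turn=[0,0,0,0], grip=[1,1,1,1])

```text
time_s: 31.32
position: [0.5831, 0.3353, 0.0176]
tcp_rot: [[-0.891, 0.454, 0.0], [0.454, 0.891, 0.0], [-0.0, 0.0, -1.0]]
force: [-0.4, 0.3, -0.2]
opening: 0.134
grasp_force: 30.0
```

Request:
jog_arm(delta_pos=[[0.05,-0.02,0],[0.05,-0.02,0],[0.09,-0.05,0],[0.09,-0.05,0]], turn=[0,0,0,0], grip=[1,1,1,1])

```text
time_s: 31.82
position: [0.584, 0.3348, 0.0175]
tcp_rot: [[-0.891, 0.454, 0.0], [0.454, 0.891, -0.0], [-0.0, 0.0, -1.0]]
force: [0.2, -0.4, -2.0]
opening: 0.14
grasp_force: 30.0
```

Request:
jog_arm(delta_pos=[[0.04,-0.02,0],[0.04,-0.02,0],[0.04,-0.02,0]], turn=[0,0,0], grip=[1,1,1])

```text
time_s: 32.2
position: [0.5844, 0.3346, 0.0175]
tcp_rot: [[-0.891, 0.454, 0.0], [0.454, 0.891, -0.0], [-0.0, -0.0, -1.0]]
force: [0.2, 0.6, -2.4]
opening: 0.13
grasp_force: 30.0
```

Request:
jog_arm(delta_pos=[[0.04,-0.02,0],[0.04,-0.02,0],[0.09,-0.04,0],[0.09,-0.04,0]], turn=[0,0,0,0], grip=[1,1,1,1])

```text
time_s: 32.7
position: [0.5851, 0.3342, 0.0175]
tcp_rot: [[-0.891, 0.454, -0.0], [0.454, 0.891, 0.0], [0.0, -0.0, -1.0]]
force: [-0.6, 1.1, -1.6]
opening: 0.137
grasp_force: 30.0
```

Request:
jog_arm(delta_pos=[[0.04,-0.02,0],[0.04,-0.02,0],[0.08,-0.04,0],[0.08,-0.04,0]], turn=[0,0,0,0], grip=[1,1,1,1])

```text
time_s: 33.2
position: [0.5851, 0.3342, 0.0175]
tcp_rot: [[-0.891, 0.454, -0.002], [0.454, 0.891, 0.0], [0.002, -0.001, -1.0]]
force: [-3.9, 2.2, 0.3]
opening: 0.136
grasp_force: 30.0
```

Request:
jog_arm(delta_pos=[[0,0,0],[0,0,0],[0,0,0],[0,0,0],[0,0,4],[0,0,10],[0,0,14.5],[0,0,14.5],[0,0,14.5],[0,0,14.5]], turn=[0,0,0,0,0,0,0,0,0,0], grip=[0.8,0.6,0.5,0.5,0,0,0,0,0,0])

```text
time_s: 34.45
position: [0.5848, 0.3333, 0.1605]
tcp_rot: [[-0.891, 0.454, -0.004], [0.454, 0.891, -0.001], [0.003, -0.003, -1.0]]
force: [-0.2, 0.1, -0.4]
opening: 0.99
grasp_force: 0.0
```

Run:
```python
from leaf import *
c,m,l=leaf('w_c2',16,22)
y=-27.1; d=np.array([np.cos(np.radians(y)),np.sin(np.radians(y))]); o=np.array([.5851,.3342])
N=nosefit(c,o-.04*d,.016,.012,y+180+np.arange(-80,81,8)); print(N,'hollow ->',N[0]+.094*d,'shell .6332 .3098')
t=snap('top','top_end')
w=c['color'][60:290,170:390]; cv2.imwrite('pics/end.png',np.hstack([cv2.resize(w,(382,400)),cv2.resize(t['color'][100:320,130:460],(418,400))]))
a=load('top0')['color']; d=cv2.absdiff(a,t['color']).max(2)
```

```text
tcp [0.5849 0.3333 0.1605] yaw 153.01 F [-0.4  0.2 -0.3] t 34.5
1 [102, 0, 66, 49, 1910] bench pos [0.411 0.3  ]
2 [323, 0, 75, 106, 2841] bench pos [0.51  0.443]
22 [202, 128, 156, 157, 6975] bench pos [0.609 0.323]
23 [74, 244, 46, 33, 1024] bench pos [0.568 0.151]
(array([0.54900589, 0.35288428]), np.float64(0.0001739547413385704), array([0.5493455 , 0.35271504, 0.01630157])) hollow -> [0.63268589 0.31006306] shell .6332 .3098
```

View pics/end.png

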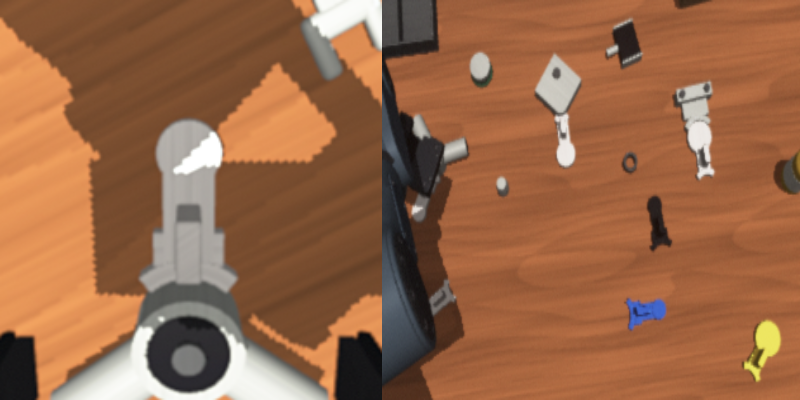

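The last picture shows leaf_c snug on the shell, about 0.6 mm out. Leaves a and b are still in place and the bystanders have not moved, so I'm handing in.

```bash
python3 -c "
from rig import *
print(hand_in())"
```

```text
the job is handed in; nothing more can be done
None
```

The job is handed in at about 35 s of the 72 s: leaf_a sits on the block corner, leaf_b in the cradle and leaf_c on the shell, each measured within about 0.8 mm of its edge's arc centre. Contact forces read under about 7 N, and leaf_d and the bystanders were left untouched. The hand-in gave no verdict.

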